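# Set the fill gauge in the gel casting cell

## Robot

A 7-joint arm with a two-finger parallel gripper is mounted at the origin on the work surface. World frame = base frame: x ahead of the robot, y to its left, z up, the work surface at z = 0. Lengths are in m, angles in rad, forces in N, time in s.
With the tool pointing down it reaches from about 0.425 to 0.925 m from the base axis. Payload 6.8 kg.
Tool frame: the origin (TCP) lies at the very end of the fingers, on their centre line; the grasp point (between the pads) lies bot.grip_point_offset behind it (bot.grip_point_offset is the distance from the TCP to the grasp point, in m); z points along the fingers, y is the line along which they close (so a half turn about z gives the same grasp; the last joint's range is limited). The gripper opens to 85 mm and grips with 20 to 120 N. Pads are 22 mm wide; open, the fingers measure 114 mm over their backs; the gripper's body (76 mm by 85 mm) begins 54 mm behind the grasp point. The pads swing forward as they close: fully open they stand 13 mm farther back than shut.
Start: joints at [1.199, 0.477, 0.022, 1.555, -0.011, 1.109, -0.083], TCP at [0.176, -0.652, 0.231] pointing down, gripper open.
Joint ranges: [-2.96, 2.96], [-0.34, 2.1], [-1.41, 1.46], [0.24, 2.44], [-1.37, 4.51], [0.17, 1.92], [-2.96, 2.96]. Speed limits (rad/s): [2.39, 2.39, 3.14, 3.14, 3.14, 3.14, 3.14].

## Interface

Orientations are given as a unit quaternion [w, x, y, z].
In Python, from station import bot, imaging gives the robot as it stands. The module is installed in compiled form; this text tells all that it offers.
- The arm moves only by the tool carry_out, never from a script. Its argument "targets" is one flat list of numbers, 5 for each row, row after row: the closure in counts, from 0 (fully open) to 255 (shut), then the shift along the world's x, y, z in mm, then the turn about the world's z in degrees. A call has 1 to 20 rows; each row shifts and turns the commanded pose from where the row before left it; what a row does not reach is not made up. A row lasts 1/10 s, in which the tool goes at most 50 mm and 8.59 degrees, less where a joint would pass 70% of its speed; a pose out of reach is approached as far as the arm can. A call is refused whole if a number of a shift passes 50 or a number of a turn 8.59, either way. A call with a gripper value outside its range is refused whole. The fingers move at their own pace and stop on an object; "newtons" is the grip in N (left out, the last holds). Time passes only in rows, so rows that do not move let the fingers close. It gives the time, the measured TCP pose, the force, the opening and the grip force at its end, in the units of the state.
- bot.get_obs(): the state, without advancing time (a new reading comes with each control period).
- imaging.read_camera(name): name is "side" or "top" or "wrist"; returns a dict with "frame" (400x640x3 uint8, red, green, blue), "fov_y" (degrees; the focal length in pixels is half the picture's height over the tangent of half this angle, whatever the lens; pixels are square), "cx", "cy" (the principal point, pixels), "pose" (4x4, takes a point from camera to world coordinates); the wrist camera has in their place "tool_from_camera" (4x4, takes a point from camera to tool coordinates, whose origin is the TCP and whose axes are the flange's). Camera axes: x right, y up, looking along -z (the intrinsics and any distortion apply to the point x, -y, -z); pixel columns grow to the right and rows downward; lengths in m; the calibration is good to about 2 mm. A picture is of the moment at which its call begins: read the wrist's pose just before it. There is no depth.
- bot.hand_in(): hands the job in; it is judged then, once.
The state is a dict: "t": time; "q": joint angles; "joint_vel": joint speeds; "joint_torque": joint torques, N m; "eef_pos": TCP position; "tool_rot": TCP orientation; "contact_force": force on the tool from outside, world axes, zero at the start; "torque": the same for the moment, N m; "gripper_width": opening from 0.0 (shut) to 1.0 (fully open); "grasp_force": force on a finger pad.
Only numpy, scipy, OpenCV 4.12 (cv2) and the standard library are available. Lean on these libraries where they do the work, as an engineer would, in place of code of your own. Each camera call takes 0.05 s, during which the arm holds its last target. There are 200 camera calls.

## Task

Get the gel casting cell ready for a pour: take the fill gauge with the longest blade, the tallest of the three in the grey rack, and lower its blade into the gap of the white casting cell until its stop bar rests on the cell's top edge. Do not drop it in; let go of it there and leave the other two gauges standing in the rack.

Things in the scene. Friction and masses are not known exactly. Their poses are not given: they have to be found in the camera images.
- gauge_long: Longest of three gauges: flat aluminium blade 85 long x 36 x 6 mm, black stop bar 72 x 28 x 10 mm above it, then black grip block 30 wide x 14 thick x 44 mm high. 139 mm tall, 0.12 kg. Origin: centre of the blade's lower end; z up, y along blade width, x across thickness (upright, blade down in the rack). Grip block is pinched from above along x.
- gauge_medium: Middle of three gauges: flat aluminium blade 62 long x 36 x 6 mm, black stop bar 72 x 28 x 10 mm above it, then black grip block 30 wide x 14 thick x 44 mm high. 116 mm tall, 0.12 kg. Origin: centre of the blade's lower end; z up, y along blade width, x across thickness (upright, blade down in the rack). Rack: grey block 280 x 56 x 40 mm.
- gauge_short: Shortest of three gauges: flat aluminium blade 40 long x 36 x 6 mm, black stop bar 72 x 28 x 10 mm above it, then black grip block 30 wide x 14 thick x 44 mm high. 94 mm tall, 0.12 kg. Origin: centre of the blade's lower end; z up, y along blade width, x across thickness (upright, blade down in the rack). Slots: in a row along y, 90 mm apart, 30 mm deep, any order.
- cell_mouth (a point): Centre of the open gap in the flat top of the white casting cell, 115 mm above the bench. Gap 20 mm wide (x), 54 mm long (y), 103 mm deep, straight-sided: the long blade hangs clear of its floor when the stop bar rests on the top. z up. White walls 48 x 86 mm outside, on an aluminium foot 100 x 120 x 12 mm, clamp knobs on the long sides; fixed to the bench.

How it is judged:
At the end, for the whole second after the job is handed in: Long gauge at rest in the cell's gap, upright within 10 degrees, blade tip 77 to 95 mm below the cell's top (85 = stop bar resting), within 14 mm across and 16 mm along of the gap's centre; the other two gauges within 30 mm of their starts and tilted less than 17 degrees (x of gauge_long in the frame of cell_mouth between -0.014 and 0.014 m and y of gauge_long in the frame of cell_mouth between -0.016 and 0.016 m and z of gauge_long in the frame of cell_mouth between -0.095 and -0.077 m and angle between gauge_long's own z axis and vertical below 0.17 rad and linear speed of gauge_long below 0.02 m/s and distance of each of gauge_medium, gauge_short from where it was at the start of the episode below 0.03 m and angle between each of gauge_medium, gauge_short's own z axis and vertical below 0.3 rad); the robot touches nothing.
It fails at once if the long gauge dropped into or onto the cell: falling freely, out of the fingers, faster than 0.6 m/s (a fall of about 18 mm) (contact force between gauge_long and the fingers below 0.1 N and linear speed of gauge_long above 0.6 m/s and horizontal distance between gauge_long and cell_mouth below 0.05 m).
It also fails if it takes over 43 s, if anything falls off the work surface, if the arm or the gripper's body presses on something with over 40 N, if the wrist force passes 120 N, or if a joint passes its speed limit or range.

## Working session

There is one attempt and no reset: what is moved stays moved. The work goes in short steps, Python scripts to look and compute and a tool call to move; the robot and the scene stay as the last step left them, time stands still between calls to the robot, and variables do not carry over. Pictures are saved under pics/ and viewed, at most 10 in all, crops included, and the job is handed in when it is done.

Besides the shell and the picture viewer there is one more tool, called after "Emit:" as name(argument=value, ...) on one line, values as JSON. carry_out: Moves the arm, as the interface text tells. Its arguments: {"type":"object","properties":{"targets":{"type":"array","items":{"type":"number"}},"newtons":{"type":"number"}},"required":["targets"]}

```bash
mkdir -p pics; python3 - <<'E'
from station import bot, imaging
import cv2,numpy as np
o=bot.get_obs(); print(o, bot.grip_point_offset)
for n in ("top","side"):
    d=imaging.read_camera(n); print(n,{k:(np.round(v,4).tolist() if k=='pose' else v) for k,v in d.items() if k!='frame'})
    cv2.imwrite(f'pics/{n}0.png',d['frame'][:,:,::-1])
d=imaging.read_camera('wrist');print({k:v for k,v in d.items() if k!='frame'})
E
```

```text
{'t': 0.0, 'q': array([ 1.19891558,  0.4778293 ,  0.02233865,  1.55643658, -0.0115066 ,
        1.10930413, -0.08313207]), 'joint_vel': array([7.11823703e-05, 3.07599096e-04, 7.03363612e-04, 6.98141415e-04,
       2.23231866e-04, 6.76540284e-04, 4.30402404e-04]), 'joint_torque': array([ 8.49820208e-04, -5.96447325e+01,  1.60890877e+00, -2.81196606e+01,
        1.25965310e-02,  9.35904711e-03,  2.51149100e-05]), 'eef_pos': array([ 0.17582948, -0.6510878 ,  0.2303124 ]), 'tool_rot': array([-9.05559290e-04,  9.91315451e-01,  1.31502177e-01, -1.86746812e-04]), 'contact_force': array([ 0.62558015,  0.07165305, -0.0499811 ]), 'torque': array([ 0.01445989,  0.00214244, -0.06729622]), 'grasp_force': 0.0, 'gripper_width': 0.9992100984955473} 0.0187
top {'fov_y': 51.42616257058308, 'cx': 323.1524481386961, 'cy': 206.59783620788548, 'pose': [[-0.0225, 0.9866, -0.1618, 0.4059], [-0.9991, -0.0281, -0.0323, -0.0198], [-0.0364, 0.1609, 0.9863, 0.9238], [0.0, 0.0, 0.0, 1.0]]}
side {'fov_y': 52.585293153845285, 'cx': 317.7468194717872, 'cy': 192.0174768584908, 'pose': [[0.8086, 0.3671, -0.4599, 0.1789], [-0.5884, 0.4937, -0.6404, -0.5343], [-0.008, 0.7883, 0.6152, 0.5987], [0.0, 0.0, 0.0, 1.0]]}
{'fov_y': 64.5417054559172, 'cx': 322.41001729790935, 'cy': 201.09442948634012, 'tool_from_camera': array([[ 8.71510124e-04,  9.53610148e-01,  3.01043065e-01,
         7.61130733e-02],
       [ 9.99999620e-01, -8.36580158e-04, -2.44943244e-04,
         9.15408404e-04],
       [ 1.82662919e-05,  3.01043164e-01, -9.53610514e-01,
        -1.41410290e-01],
       [ 0.00000000e+00,  0.00000000e+00,  0.00000000e+00,
         1.00000000e+00]])}
```

View pics/top0.png

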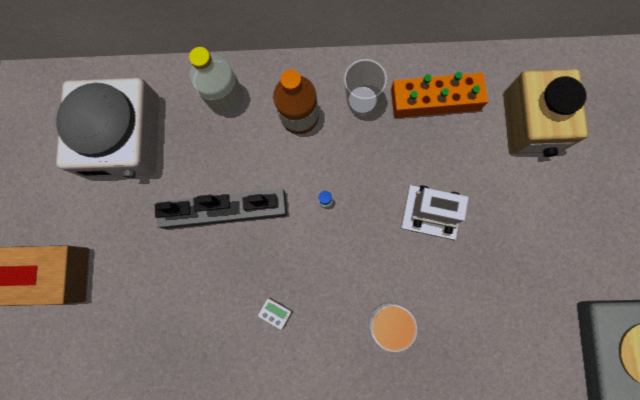

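View pics/side0.png

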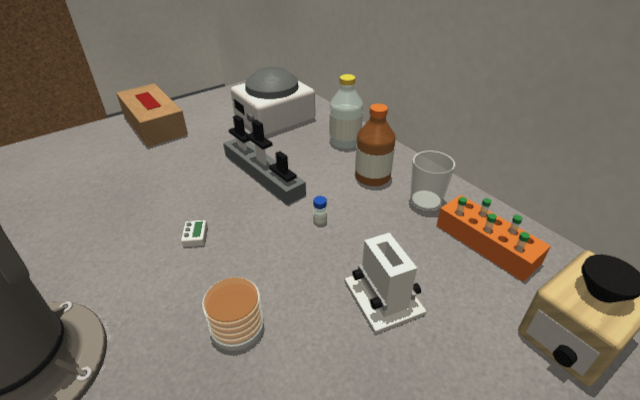

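The top view shows the rack at about (220,208), with gauges at (172,210), (210,201) and (262,201), and the cell mouth at (444,204). The side view has the gauges at (238,130), (258,133) and (282,163), and the cell mouth at (390,255). I'll zoom in to get the grip tops.

```bash
python3 - <<'E'
import cv2,numpy as np
t=cv2.imread('pics/top0.png');s=cv2.imread('pics/side0.png')
a=cv2.resize(t[170:240,145:295],(800,373),interpolation=cv2.INTER_CUBIC)
b=cv2.resize(s[105:205,215:315],(400,400),interpolation=cv2.INTER_CUBIC) 
c=cv2.resize(t[175:245,395:475],(400,350),interpolation=cv2.INTER_CUBIC)
im=np.zeros((600,800,3),np.uint8)
im[:280,:600]=cv2.resize(t[170:240,145:295],(600,280),interpolation=cv2.INTER_CUBIC)
im[280:600,:320]=cv2.resize(s[110:190,220:300],(320,320),interpolation=cv2.INTER_CUBIC)
im[280:580,320:640]=cv2.resize(t[175:250,395:475],(320,300),interpolation=cv2.INTER_CUBIC)
im=np.clip(im.astype(float)*1.6+15,0,255).astype(np.uint8)
cv2.imwrite('pics/crop1.png',im)
E
```

```text
(no output)
```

View pics/crop1.png

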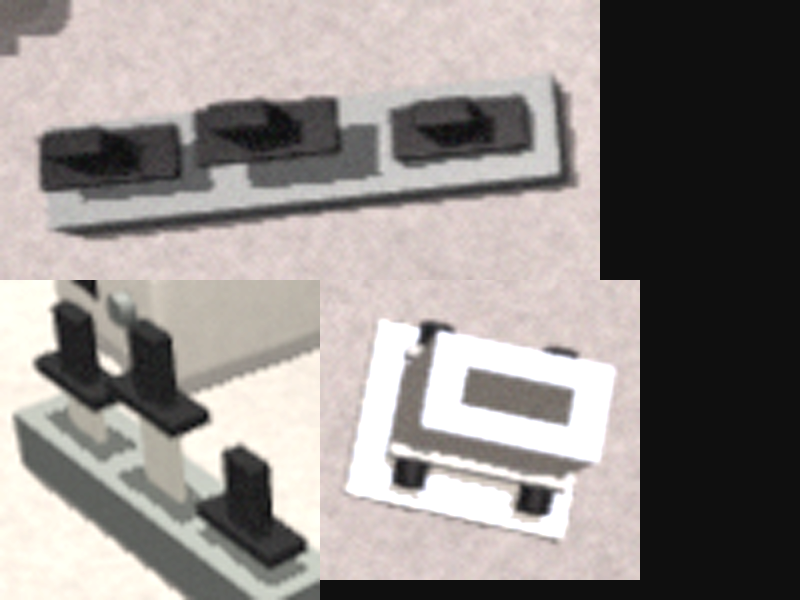

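The middle gauge shows the most blade, so it's the long one. Its grip top is at about (205,198) in the top view and (258,123) in the side view. The cell mouth centre is at about (444.6,204) in the top view.

```bash
cat > h.py <<'E'
import numpy as np, cv2
from station import bot, imaging
from scipy.spatial.transform import Rotation as R
def ray(d,u,v,T=None):
    T=d['pose'] if T is None else T
    f=200/np.tan(np.radians(d['fov_y']/2))
    r=T[:3,:3]@np.array([(u-d['cx'])/f,-(v-d['cy'])/f,-1]); return T[:3,3],r
def plane(d,u,v,z,T=None):
    o,r=ray(d,u,v,T); return o+r*(z-o[2])/r[2]
def tri(a,b):
    (o1,r1),(o2,r2)=a,b
    s=np.linalg.lstsq(np.c_[r1,-r2],o2-o1,rcond=None)[0]
    p,q=o1+s[0]*r1,o2+s[1]*r2; return (p+q)/2,np.linalg.norm(p-q)
def wristT(d):
    o=bot.get_obs();q=o['tool_rot'];T=np.eye(4)
    T[:3,:3]=R.from_quat(q[[1,2,3,0]]).as_matrix();T[:3,3]=o['eef_pos'];return T@d['tool_from_camera']
E
python3 - <<'E'
from h import *
t=imaging.read_camera('top');s=imaging.read_camera('side')
np.set_printoptions(precision=4,suppress=True)
A=lambda u,v:(145+u/4,170+v/4); B=lambda u,v:(220+u/4,110+(v-280)/4); C=lambda u,v:(395+(u-320)/4,175+(v-280)/4)
print('grip tri',tri(ray(t,*A(240,112)),ray(s,*B(152,331))))
print('grip top pl',plane(t,*A(240,112),.149),plane(s,*B(152,331),.149))
print('bar R mid',plane(t,*A(336,99),.105), plane(t,*A(340,150),.105)); print('bar L',plane(t,*A(196,107),.105),plane(t,*A(199,160),.105))
P=[plane(t,*C(*p),.115) for p in [(465,368),(574,386),(571,423),(463,406)]];print('mouth',np.array(P),np.mean(P,0))
Q=[plane(t,*C(*p),.115) for p in [(433,333),(615,366),(600,462),(424,428)]];print('outer',np.array(Q),np.mean(Q,0))
K=[plane(s,*p,.115) for p in [(365,239),(385,234),(413,266),(392,274)]]; print('side outer',np.array(K),np.mean(K,0))
print('rack far edge',plane(t,*A(553,75),.04),plane(t,*A(50,228),.04),plane(t,*A(560,178),.04))
q=bot.get_obs()['tool_rot'];print(R.from_quat(q[[1,2,3,0]]).as_matrix())
E
```

```text
grip tri (array([0.558 , 0.2319, 0.1468]), np.float64(0.002980012626279438))
grip top pl [0.5562 0.2318 0.149 ] [0.5575 0.2276 0.149 ]
bar R mid [0.57   0.1971 0.105 ] [0.5438 0.1947 0.105 ]
bar L [0.568  0.2687 0.105 ] [0.5407 0.2665 0.105 ]
mouth [[ 0.5516 -0.206   0.115 ]
 [ 0.5412 -0.2582  0.115 ]
 [ 0.5229 -0.2554  0.115 ]
 [ 0.5328 -0.2039  0.115 ]] [ 0.5371 -0.2309  0.115 ]
outer [[ 0.5696 -0.1915  0.115 ]
 [ 0.5505 -0.2788  0.115 ]
 [ 0.5035 -0.2679  0.115 ]
 [ 0.5225 -0.1843  0.115 ]] [ 0.5365 -0.2306  0.115 ]
side outer [[ 0.5286 -0.1827  0.115 ]
 [ 0.5641 -0.1939  0.115 ]
 [ 0.5494 -0.2727  0.115 ]
 [ 0.5115 -0.2648  0.115 ]] [ 0.5384 -0.2285  0.115 ]
rack far edge [0.5928 0.0952 0.04  ] [0.5163 0.37   0.04  ] [0.536  0.0918 0.04  ]
[[ 0.9654  0.2607 -0.0003]
 [ 0.2607 -0.9654  0.0008]
 [-0.0001 -0.0008 -1.    ]]
```

Emit:
carry_out(targets=[0,27,29,5,3,0,27,29,5,3,0,27,29,5,3,0,27,29,5,3,0,27,29,5,3,0,27,29,5,3,0,27,29,5,3,0,27,29,5,3,0,27,29,5,3,0,27,29,5,3,0,27,29,5,3,0,27,29,5,3,0,27,29,5,3,0,27,29,5,3])

```text
t: 1.65
eef_pos: [0.5548, -0.2444, 0.3016]
tool_rot: [0.0, 0.878, 0.479, -0.0]
contact_force: [0.6, -0.1, -0.5]
gripper_width: 1.0
grasp_force: 0.0
```

Emit:
carry_out(targets=[0,0,40,0,3,0,0,40,0,3,0,0,40,0,3,0,0,40,0,3,0,0,40,0,3,0,0,40,0,3,0,0,40,0,3,0,0,40,0,3,0,0,40,0,3,0,0,40,0,3,0,0,40,0,3,0,0,36,0,4,0,0,0,0,0,0,0,0,0,0])

```text
t: 3.05
eef_pos: [0.5537, 0.231, 0.301]
tool_rot: [-0.0, 0.681, 0.733, -0.0]
contact_force: [0.7, -0.6, 0.2]
gripper_width: 0.996
grasp_force: 0.0
```

```bash
python3 - <<'E'
from h import *
o=bot.get_obs();print(o['t'],o['q'],o['eef_pos'])
d=imaging.read_camera('wrist');cv2.imwrite('pics/w1.png',d['frame'][:,:,::-1])
E
```

```text
3.05 [-0.00198002  0.3675194  -0.6503527   1.62270046  0.23264105  1.23077547
 -0.62507069] [0.55366728 0.23101156 0.30103336]
```

View pics/w1.png

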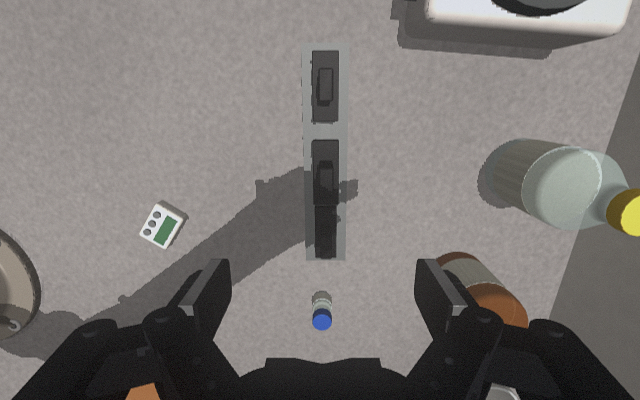

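The wrist view shows the rack upright and centred at about column 325. The long gauge's bar spans about columns 313-338 from row 140, and its grip starts at about row 160.

```bash
python3 - <<'E'
from h import *
np.set_printoptions(precision=4,suppress=True)
d=imaging.read_camera('wrist');T=wristT(d)
g=cv2.cvtColor(d['frame'],cv2.COLOR_RGB2GRAY)
print(g[150,300:350].tolist());print(g[190,300:350].tolist());print(g[110,300:350].tolist()); print(g[130:215,325].tolist())
m=(g[:,300:350]<62)
for r in list(range(136,204,6))+[70,100,230,250]:
    c=np.where(m[r])[0]
    if len(c): print(r,300+c.min(),300+c.max()+1,plane(d,300+(c.min()+c.max()+1)/2,r+.5,.105,T)[:2])
E
```

```text
[150, 147, 145, 137, 140, 141, 138, 140, 139, 137, 80, 82, 46, 71, 64, 66, 66, 68, 65, 68, 63, 66, 68, 68, 65, 67, 66, 68, 64, 68, 63, 63, 66, 67, 66, 66, 66, 64, 88, 144, 143, 137, 143, 141, 141, 139, 140, 153, 152, 152]
[90, 94, 92, 96, 81, 77, 80, 81, 81, 86, 84, 84, 83, 46, 42, 45, 41, 41, 42, 41, 40, 42, 43, 39, 46, 39, 43, 46, 44, 49, 59, 45, 45, 45, 43, 44, 43, 44, 77, 141, 81, 79, 82, 78, 86, 82, 88, 94, 96, 94]
[151, 146, 148, 143, 144, 144, 147, 142, 147, 143, 148, 84, 51, 76, 74, 71, 71, 69, 72, 73, 69, 73, 74, 66, 72, 75, 71, 73, 73, 73, 68, 75, 75, 74, 70, 73, 73, 72, 152, 148, 145, 145, 148, 148, 144, 146, 147, 145, 146, 148]
[144, 142, 145, 144, 145, 150, 148, 117, 38, 58, 72, 66, 68, 69, 69, 68, 69, 65, 67, 67, 67, 63, 67, 68, 65, 66, 64, 65, 57, 40, 42, 43, 40, 40, 42, 41, 47, 49, 62, 64, 63, 58, 61, 59, 65, 59, 60, 62, 60, 57, 60, 59, 61, 57, 56, 52, 59, 56, 49, 43, 39, 46, 43, 44, 40, 46, 40, 50, 43, 43, 43, 43, 47, 47, 41, 39, 36, 46, 45, 41, 39, 42, 46, 43, 44]
142 312 313 [0.5409 0.262 ]
148 312 313 [0.5413 0.2557]
154 312 325 [0.548  0.2498]
160 312 332 [0.5522 0.2436]
166 312 338 [0.5559 0.2373]
172 313 338 [0.5569 0.2308]
178 313 338 [0.5574 0.2241]
184 313 338 [0.5579 0.2174]
190 313 338 [0.5584 0.2105]
196 313 338 [0.5589 0.2036]
202 313 338 [0.5595 0.1966]
70 317 333 [0.5489 0.3333]
100 312 329 [0.5464 0.3048]
230 315 336 [0.5619 0.1628]
250 315 336 [0.5638 0.1375]
```

Emit:
carry_out(targets=[0,3,0,-30,0,0,0,0,-30,0,0,0,0,-30,0,0,0,0,-30,0,0,0,0,-25,0,0,0,0,-20,0,0,0,0,-15,0,0,0,0,-10,0,0,0,0,0,0], newtons=50)

```text
t: 4.05
eef_pos: [0.5567, 0.2293, 0.1103]
tool_rot: [-0.0, 0.682, 0.732, -0.001]
contact_force: [-0.0, -0.9, 0.0]
gripper_width: 1.005
grasp_force: 0.0
```

Emit:
carry_out(targets=[255,0,0,0,0,255,0,0,0,0,255,0,0,0,0,255,0,0,0,0,255,0,0,0,0,255,0,0,0,0,255,0,0,0,0,255,0,0,0,0,255,0,0,0,0,255,0,0,0,0])

```text
t: 5.05
eef_pos: [0.5573, 0.2306, 0.1117]
tool_rot: [0.0, 0.681, 0.732, 0.0]
contact_force: [-0.6, -1.5, 5.5]
gripper_width: 0.154
grasp_force: 49.8
```

Emit:
carry_out(targets=[255,0,0,5,0,255,0,0,8,0,255,0,0,10,0,255,0,0,12,0,255,0,0,15,0,255,0,0,20,0,255,0,0,20,0,255,0,0,20,0,255,0,0,20,0,255,0,0,20,0,255,0,0,0,0])

```text
t: 6.15
eef_pos: [0.5584, 0.2315, 0.2654]
tool_rot: [0.001, 0.681, 0.732, 0.003]
contact_force: [-0.2, 0.5, -1.2]
gripper_width: 0.157
grasp_force: 49.0
```

```bash
python3 - <<'E'
from h import *
d=imaging.read_camera('side')['frame'];w=imaging.read_camera('wrist')['frame']
im=np.hstack([cv2.resize(d[20:220,130:430],(450,300)),w[100:400,150:500]])
cv2.imwrite('pics/lift.png',im[:,:,::-1])
print(bot.get_obs()['contact_force'])
E
```

```text
[-0.91223845 -0.40028832 -1.80078356]
```

View pics/lift.png

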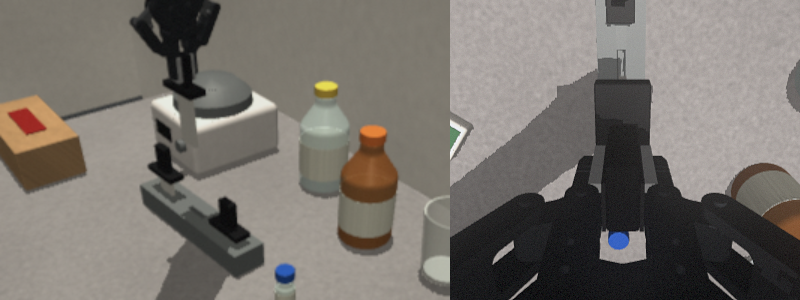

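The gauge hangs upright in the fingers, and the other two are still in the rack. Next I'll carry it to above the cell.

Emit:
carry_out(targets=[255,0,-15,0,-1,255,-1,-25,0,-1,255,-2,-35,0,-1,255,-2,-38,0,-1,255,-2,-38,0,-1,255,-2,-38,0,-1,255,-2,-38,0,-1,255,-2,-38,0,-1,255,-2,-38,0,-1,255,-2,-38,0,-1,255,-2,-38,0,-1,255,-2,-35,0,-1,255,-1,-25,0,-1,255,0,-15,0,-1,255,0,-7,0,-1,255,0,0,-12,-1,255,0,0,-12,0,255,0,0,-5,0,255,0,0,0,0,255,0,0,0,0])

```text
t: 8.25
eef_pos: [0.5352, -0.2299, 0.2322]
tool_rot: [-0.0, 0.776, 0.631, 0.0]
contact_force: [0.0, -0.3, -0.8]
gripper_width: 0.156
grasp_force: 48.8
```

```bash
python3 - <<'E'
from h import *
d=imaging.read_camera('side')['frame'];t=imaging.read_camera('top')['frame'];w=imaging.read_camera('wrist')['frame']
im=np.zeros((600,800,3),np.uint8)
im[:360,:400]=cv2.resize(d[170:350,310:510],(400,360),interpolation=cv2.INTER_CUBIC);im[:300,400:]=cv2.resize(t[150:300,370:570],(400,300),interpolation=cv2.INTER_CUBIC)
im[300:,400:]=cv2.resize(w[100:400,120:520],(400,300));cv2.imwrite('pics/over.png',im[:,:,::-1])
o=bot.get_obs();print(o['eef_pos'],o['tool_rot'],o['t'])
E
```

```text
[ 0.53539568 -0.23050656  0.23281074] [3.92745417e-04 7.76396932e-01 6.30244071e-01 2.45050422e-04] 8.4
```

View pics/over.png

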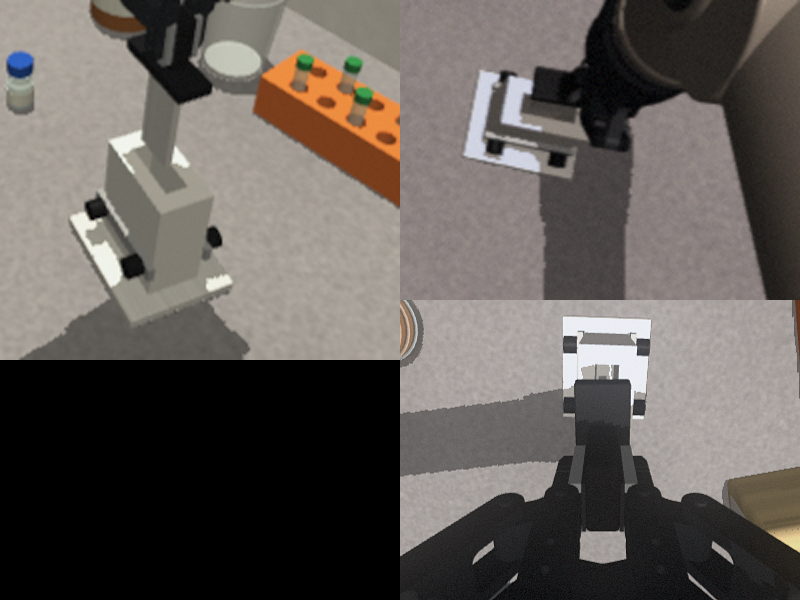

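The blade tip hangs about 16 mm over the gap and looks aligned in yaw. The gap's near end shows at about crop (600,370) in the wrist view, so I'll measure it there.

```bash
python3 - <<'E'
from h import *
np.set_printoptions(precision=4,suppress=True)
d=imaging.read_camera('wrist');T=wristT(d)
c=d['frame'][100:220,270:390];cv2.imwrite('pics/z.png',cv2.resize(c,(600,600),interpolation=cv2.INTER_NEAREST)[:,:,::-1])
E
```

```text
(no output)
```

View pics/z.png

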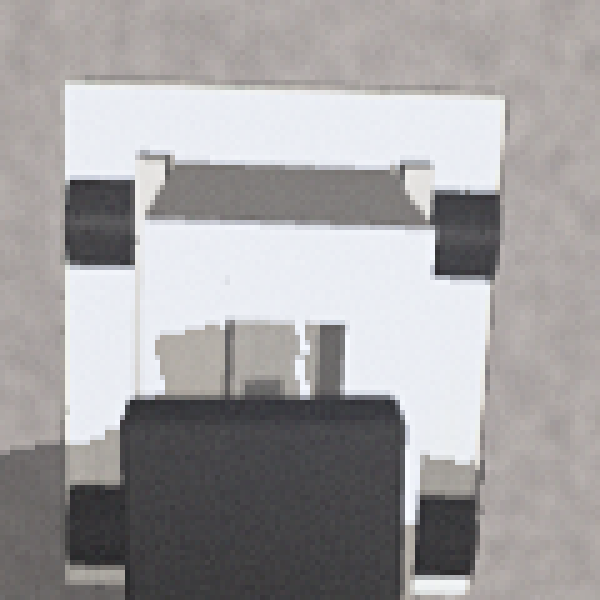

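The cell's near top edge runs from zoomed (146,218) to (434,226), and the gap's end edge runs from (230,320) to (345,324).

```bash
python3 - <<'E'
from h import *
np.set_printoptions(precision=4,suppress=True)
d=imaging.read_camera('wrist');T=wristT(d);o=bot.get_obs()
P=lambda u,v,z:plane(d,270+u/5,100+v/5,z,T)[:2]
a,b,g,h=P(146,218,.115),P(434,226,.115),P(228,320,.115),P(346,323,.115)
tb=o['eef_pos'][2]-.1117+.105
e,f=P(127,399,tb),P(404,400,tb)
for n,p,q in(('edge',a,b),('gap',g,h),('bar',e,f)):
    v=q-p;L=np.linalg.norm(v);y=np.arctan2(v[1],v[0]);yax=np.array([-np.sin(y),np.cos(y)])
    k={'edge':.043,'gap':.027,'bar':.036}[n]
    print(n,'L',L,'yaw',np.degrees(y),'centre',(p+q)/2-k*yax)
print(o['eef_pos'])
E
```

```text
edge L 0.04680243368865691 yaw -13.4237108637282 centre [ 0.5382 -0.2321]
gap L 0.0195417416607437 yaw -13.321403646373126 centre [ 0.5382 -0.2324]
bar L 0.02660509743014578 yaw -12.063841376473702 centre [ 0.5359 -0.227 ]
[ 0.5353 -0.2307  0.2327]
```

Emit:
carry_out(targets=[255,2,-3,0,-1,255,0,0,0,0,255,0,0,-8,0,255,0,0,-8,0,255,0,0,-8,0,255,0,0,-8,0,255,0,0,-10,0,255,0,0,-10,0,255,0,0,-10,0,255,0,0,-10,0,255,0,0,-8,0,255,0,0,-6,0,255,0,0,-4,0,255,0,0,-2,0,255,0,0,-2,0,255,0,0,-1,0,255,0,0,0,0])

```text
t: 10.2
eef_pos: [0.5371, -0.2337, 0.1374]
tool_rot: [0.0, 0.782, 0.623, 0.0]
contact_force: [-0.4, 0.0, -2.0]
gripper_width: 0.158
grasp_force: 48.8
```

Emit:
carry_out(targets=[255,0,0,-2,0,255,0,0,-1,0,255,0,0,-1,0,255,0,0,0,0])

```text
t: 10.6
eef_pos: [0.5369, -0.2336, 0.1331]
tool_rot: [-0.0, 0.782, 0.623, -0.0]
contact_force: [-0.3, -0.1, -1.8]
gripper_width: 0.156
grasp_force: 48.8
```

Emit:
carry_out(targets=[255,0,0,-1,0,255,0,0,-1,0,255,0,0,0,0])

```text
t: 10.9
eef_pos: [0.5371, -0.2337, 0.1318]
tool_rot: [0.0, 0.782, 0.623, 0.0]
contact_force: [-1.5, -0.3, 4.0]
gripper_width: 0.159
grasp_force: 49.4
```

The stop bar has made contact: the vertical force went from -2 to +4 N. Now I'll release and retreat.

Emit:
carry_out(targets=[190,0,0,0,0,150,0,0,0,0,100,0,0,0,0,50,0,0,0,0,0,0,0,0,0,0,0,0,0,0,0,0,0,0,0,0,0,0,0,0])

```text
t: 11.7
eef_pos: [0.537, -0.2336, 0.1313]
tool_rot: [-0.0, 0.782, 0.623, 0.0]
contact_force: [-0.9, -0.6, -0.6]
gripper_width: 1.004
grasp_force: 0.0
```

Emit:
carry_out(targets=[0,0,0,10,0,0,0,0,20,0,0,0,0,30,0,0,0,0,30,0,0,0,0,30,0,0,0,0,30,0,0,0,0,0,0,0,0,0,0,0])

```text
t: 12.5
eef_pos: [0.5373, -0.2337, 0.2825]
tool_rot: [0.001, 0.782, 0.623, 0.0]
contact_force: [0.4, -0.3, -0.6]
gripper_width: 0.994
grasp_force: 0.0
```

```bash
python3 - <<'E'
from h import *
d=imaging.read_camera('side')['frame'];w=imaging.read_camera('wrist')['frame']
im=np.hstack([cv2.resize(d[100:350,200:450],(400,400)),w[:,120:520]])
cv2.imwrite('pics/end.png',im[:,:,::-1])
E
```

```text
(no output)
```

View pics/end.png

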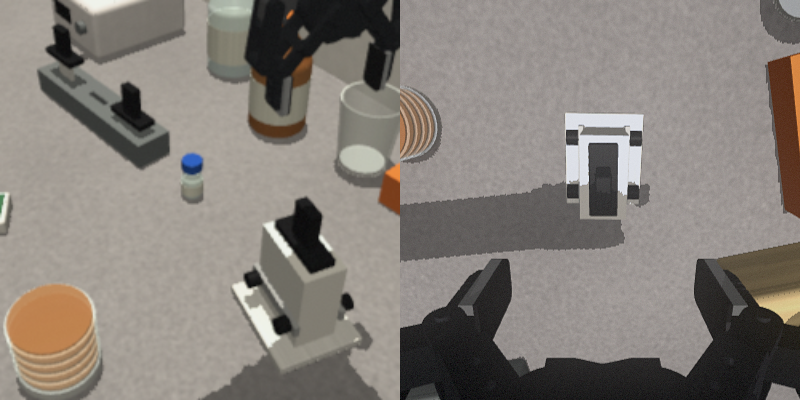

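The gauge sits upright with its bar flat on the cell top, the other two are standing in the rack, and the gripper is clear.

```bash
python3 -c "
from station import bot
print(bot.hand_in())"
```

```text
the job is handed in; nothing more can be done
None
```

The long gauge is in the casting cell with its stop bar resting on the top edge, the other two gauges are still standing in the rack, and the job was handed in at about 12.5 s; the hand-in call returned no verdict.

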